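# Find the free lid of the living-room console and push it open

## Robot

A 6-joint arm with a two-finger parallel gripper is mounted at the origin on the work surface. World frame = base frame: x ahead of the robot, y to its left, z up, the work surface at z = 0. Lengths are in m, angles in degrees, forces in N, time in s.
With the tool pointing down it reaches from about 0.25 to 0.725 m from the base axis. Payload 9.7 kg.
Tool frame: the origin (TCP) lies midway between the tips of the shut fingers; the grasp point (between the pads) lies 19 mm behind it; z points along the fingers, y is the line along which they close (so a half turn about z gives the same grasp; the last joint's range is limited). The gripper opens to 85 mm and grips with 20 to 120 N. Pads are 22 mm wide; open, the fingers measure 114 mm over their backs; the gripper's body (76 mm by 85 mm) begins 54 mm behind the grasp point. The pads swing forward as they close: fully open they stand 13 mm farther back than shut.
Start: joints at [-64.687, 4.979, 10.078, 95.1, 0, 90], TCP at [0.235, -0.497, 0.231] pointing down, gripper open.
Joint ranges: [-179.16, 179.16], [-48.56, 103.87], [-65.8, 70.77], [-126.05, 130.52], [-82.76, 87.17], [-180, 180]. Speed limits (degrees/s): [127.2, 127.2, 147.25, 180, 180, 180].

## Interface

Orientations are given as [roll, pitch, yaw] about the fixed x, y, z axes, in that order (R = Rz(yaw) Ry(pitch) Rx(roll)).
In Python, from workcell import * gives the robot as it stands.
- The arm moves only by the tool servo_tool, never from a script. Its argument "moves" is a list of rows, each a list of 4 numbers: the shift along the world's x, y, z in parts of the range, where 1.0 means 100 cm, then the turn about the world's z in parts of the range, where 1.0 means pi rad. A call has 1 to 20 rows; each row is the pose to reach, as a shift and turn from the pose commanded when the call began; what a row does not reach only later rows make up. A row lasts 1/12 s, in which the tool goes at most 41.7 mm and 7.16 degrees, less where a joint would pass 70% of its speed; a pose out of reach is approached as far as the arm can. No shift or turn number may pass 1 either way. A call with a gripper value outside its range is refused whole. "claw" is the closure, from 0 (fully open) to 1 (shut), set as the call begins (left out, the last holds). The fingers move at their own pace and stop on an object; "force" is the grip in N (left out, the last holds). Time passes only in rows, so rows that repeat a pose let the fingers close. It gives the time, the measured TCP pose, the force, the opening and the grip force at its end, in the units of the state.
- get_obs(): the state, without advancing time (a new reading comes with each control period).
- camera(name): name is "side" or "top"; returns the picture (480x640x3 uint8, red, green, blue); there is no depth.
- get_calibration(name): a dict with "fx", "fy", "cx", "cy" (pixels), "rvec" (rotation vector, rad) and "tvec" (3), from world to camera coordinates, as OpenCV has them. Camera axes: x right, y down, z forward; pixel columns grow to the right and rows downward; lengths in m; the calibration is good to about 2 mm. A picture is of the moment at which its call begins. get_calibration takes no time and is no camera call.
- job_done(): hands the job in; it is judged then, once.
The state is a dict: "time": time; "q": joint angles; "qd": joint speeds; "joint_efforts": joint torques, N m; "ee_pos": TCP position; "tcp_rot": TCP orientation; "wrist_force": force on the tool from outside, world axes, zero at the start; "torque": the same for the moment, N m; "opening": finger opening in m; "grasp_force": force on a finger pad.
Only numpy, scipy, OpenCV 4.12 (cv2) and the standard library are available. Lean on these libraries where they do the work, as an engineer would, in place of code of your own. Each camera call takes 0.05 s, during which the arm holds its last target. There are 200 camera calls.

## Task

Four identical lids lie in the top of the wooden console; three are held fast from below and one is free to rock. Press gently with closed fingertips on the dark strip near each lid's near edge until you find the one that gives, then push that near edge on down until the lid is wide open, nearly at its stop, and leave it standing open with the others shut. Do not force any lid, grasp nothing, and leave the things standing around where they are.

Things in the scene. Friction and masses are not known exactly. Their poses are not given: they have to be found in the camera images.
- console: Low wooden console fixed on the table, 230 x 470 x 85 mm high. Origin on the table under the middle of its row of four lids; x away from the robot (it reaches from x = -100 to +130 mm), y along the row, z up. Lids at y = +172.5, +57.5, -57.5, -172.5 mm, each 110 (x) x 80 (y) x 8 mm, flush in an opening of 116 x 86 mm over a space 73 mm deep; strips 29 mm wide part the openings.
- lid_a (a joint): Lid first from the left (+y): angle in rad, 0 shut and flush, growing as its near edge (robot side) goes down and its far edge up; stop at 0.9. All four are alike: one, another each time, is free and rocks; the other three, held from below, give about 2 mm at the strip (under 0.08 rad), then are hard.
- lid_a_press (a point): Point to press on lid first from the left (+y): the middle of the thin dark strip (6 x 50 mm, flush) near its near edge, on the top face, 36 mm from the pivot line and 19 mm from the lid's near edge; moves with the lid, axes as the console's while shut.
- lid_b (a joint): Lid second from the left: angle in rad, 0 shut and flush, growing as its near edge (robot side) goes down and its far edge up; stop at 0.9. Pivot along the console's y under the lid's middle, 4 mm below its top. Balanced; the free lid stays at any angle (2 N on the strip moves it).
- lid_b_press (a point): Point to press on lid second from the left: the middle of the thin dark strip (6 x 50 mm, flush) near its near edge, on the top face, 36 mm from the pivot line and 19 mm from the lid's near edge; moves with the lid, axes as the console's while shut.
- lid_c (a joint): Lid third from the left: angle in rad, 0 shut and flush, growing as its near edge (robot side) goes down and its far edge up; stop at 0.9. Wide open, the far edge stands 43 mm above the console's top, the near edge as far below it.
- lid_c_press (a point): Point to press on lid third from the left: the middle of the thin dark strip (6 x 50 mm, flush) near its near edge, on the top face, 36 mm from the pivot line and 19 mm from the lid's near edge; moves with the lid, axes as the console's while shut.
- lid_d (a joint): Lid last, at the right (-y): angle in rad, 0 shut and flush, growing as its near edge (robot side) goes down and its far edge up; stop at 0.9. No lid tips the other way; behaves as lid_a to lid_c tell.
- lid_d_press (a point): Point to press on lid last, at the right (-y): the middle of the thin dark strip (6 x 50 mm, flush) near its near edge, on the top face, 36 mm from the pivot line and 19 mm from the lid's near edge; moves with the lid, axes as the console's while shut.
- candle: closed amber glass jar, 58 mm diameter, 60 mm tall, standing on the console's back strip (leave alone); origin at the centre of its underside
- dish: small white bowl, 62 mm diameter, 26 mm tall, standing on the console's back strip (leave alone); origin at the centre of its underside
- matchbox: cardboard matchbox, 26 x 52 x 14 mm, on the console's front strip (leave alone); origin at the centre of its underside
- mug: white mug, 80 mm diameter, 90 mm tall, on the table to the right of the console (leave alone); origin at the centre of its underside
- coaster_1: round stone coaster, 94 mm diameter, 8 mm thick, on the table beyond the console's left end (leave alone); origin at the centre of its underside
- coaster_2: round stone coaster, 94 mm diameter, 8 mm thick, on the table to the right of the console (leave alone); origin at the centre of its underside
- remote: black remote control, 45 x 160 x 18 mm, on the table behind the console (leave alone); origin at the centre of its underside
- case: grey spectacle case, 60 x 155 x 35 mm, on the table to the left of the console (leave alone); origin at the centre of its underside

How it is judged:
By the outcome, as a careful person would: the job done as asked, in the order asked, and still so for the second after the job is handed in, with the robot touching nothing.
It also fails if it takes over 45 s, if anything falls off the work surface, if the arm or the gripper's body presses on something with over 40 N, if the wrist force passes 120 N, or if a joint passes its speed limit or range.

## Working session

There is one attempt and no reset: what is moved stays moved. The work goes in short steps, Python scripts to look and compute and a tool call to move; the robot and the scene stay as the last step left them, time stands still between calls to the robot, and variables do not carry over. Pictures are saved under pics/ and viewed, at most 10 in all, crops included, and the job is handed in when it is done.

Besides the shell and the picture viewer there is one more tool, called after "Call:" as a command line: name --pt "numbers of a row" for each row, then --argument value for the rest. servo_tool: Moves the arm, as the interface text tells. Its arguments: {"type":"object","properties":{"moves":{"type":"array","items":{"type":"array","items":{"type":"number"}}},"claw":{"type":"number"},"force":{"type":"number"}},"required":["moves"]}

```bash
mkdir -p pics
python3 - <<'E'
from workcell import *
import cv2
for n in("top","side"):
    cv2.imwrite(f"pics/{n}0.png",camera(n)[:,:,::-1]); print(get_calibration(n))
print(get_obs())
E
```

```text
{'fx': 466.4823958063808, 'fy': 466.4823958063808, 'cx': 320.95734024702625, 'cy': 234.35585367868902, 'rvec': array([ 2.10942171, -2.13260872,  0.18155759]), 'tvec': array([0.02456038, 0.60860023, 0.93676996])}
{'fx': 494.350512042284, 'fy': 494.350512042284, 'cx': 315.9635844671229, 'cy': 248.38133440317276, 'rvec': array([ 0.89946025, -2.516047  ,  1.05622913]), 'tvec': array([0.46741998, 0.32614746, 0.97878875])}
{'time': 0.1, 'q': array([-6.46874439e+01,  5.00758617e+00,  1.00392019e+01,  9.51011177e+01,
       -7.35606036e-04,  9.00000910e+01]), 'qd': array([ 0.03083784, -0.00317424,  0.16008028,  0.01649626, -0.00162895,
       -0.04910544]), 'joint_efforts': array([-2.00639392e-04, -5.21559262e+01,  4.65653265e+01,  1.59337081e-02,
       -1.01794515e-05, -1.20817268e-05]), 'ee_pos': array([ 0.23505987, -0.49699964,  0.23065932]), 'tcp_rot': array([-1.79930498e+02,  7.35715841e-04,  2.53124660e+01]), 'wrist_force': array([ 0.73964665,  0.21196545, -0.20666069]), 'torque': array([-0.00162289,  0.00290871, -0.04865252]), 'grasp_force': 0.0, 'opening': 0.08515027652120198}
```

View pics/top0.png

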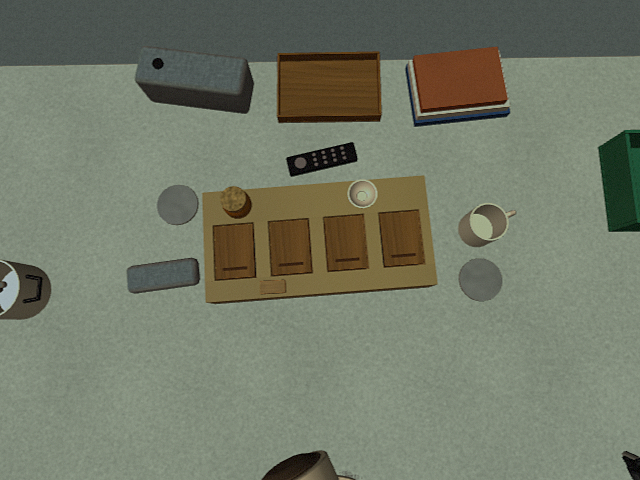

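View pics/side0.png

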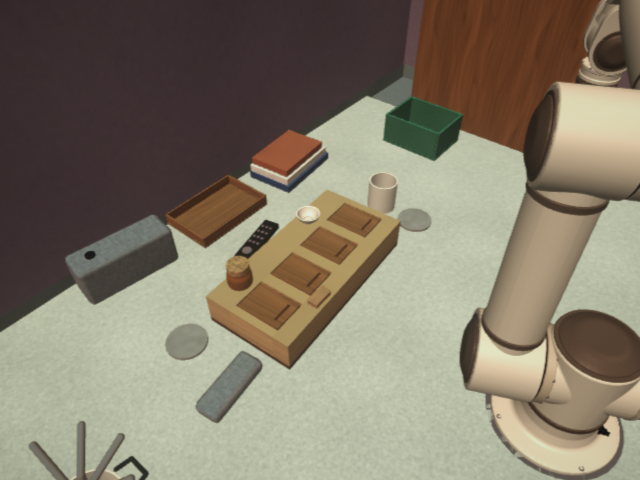

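The top view shows the four lids, with their strips near (235,269), (291,264), (347,262) and (402,261). The matchbox is at (273,286), in front of lid b. The side view agrees. Next I'll refine the strip positions.

```bash
cat > h.py <<'E'
import numpy as np, cv2
def backproj(cal,uv,z):
    R=cv2.Rodrigues(cal["rvec"])[0]; t=cal["tvec"]; C=-R.T@t
    uv=np.atleast_2d(uv); d=np.c_[(uv[:,0]-cal["cx"])/cal["fx"],(uv[:,1]-cal["cy"])/cal["fy"],np.ones(len(uv))]@R
    return C+d*((z-C[2])/d[:,2])[:,None]
E
python3 - <<'E'
from workcell import *
from h import *
im=cv2.imread("pics/top0.png"); cal=get_calibration("top")
g=cv2.cvtColor(im,cv2.COLOR_BGR2GRAY).astype(float)
P=[]
for u,v in [(235,269),(291,264),(347,262),(402,261)]:
    w=g[v-6:v+7,u-15:u+16]; m=np.clip(np.median(w)-15-w,0,None)
    yy,xx=np.mgrid[v-6:v+7,u-15:u+16]; P.append(((m*xx).sum()/m.sum(),(m*yy).sum()/m.sum()))
P=np.array(P);print(P.round(1))
W=backproj(cal,P,.085);print(W.round(4))
L=np.array([[-.036,y] for y in(.1725,.0575,-.0575,-.1725)])
def fit(L,W):
    lc=L-L.mean(0);wc=W-W.mean(0);a=np.arctan2((lc[:,0]*wc[:,1]-lc[:,1]*wc[:,0]).sum(),(lc*wc).sum())
    R=np.array([[np.cos(a),-np.sin(a)],[np.sin(a),np.cos(a)]]);t=W.mean(0)-R@L.mean(0);return a,R,t
a,R,t=fit(L,W[:,:2]);print(a,t,((L@R.T+t)-W[:,:2]).round(4).tolist(), (L@R.T+t).round(4).tolist())
# check: matchbox and reproj
mb=backproj(cal,[(273,286)],.099)[:,:2];print("matchbox local",(mb-t)@R)
# overlay for check in both views
for n in("top","side"):
    im=cv2.imread(f"pics/{n}0.png");c=get_calibration(n)
    K=np.array([[c["fx"],0,c["cx"]],[0,c["fy"],c["cy"]],[0,0,1]])
    rs=[[(-.1,-.235),(-.1,.235),(.13,.235),(.13,-.235)]]+[[(x,y+s) for x,s in((-.055,-.04),(-.055,.04),(.055,.04),(.055,-.04))] for y in L[:,1]]+[[(-.036+x,y+s) for x,s in((-.003,-.025),(-.003,.025),(.003,.025),(.003,-.025))] for y in L[:,1]]
    im=cv2.resize(im,None,fx=3,fy=3,interpolation=cv2.INTER_CUBIC)
    for r in rs:
        q=np.c_[np.array(r)@R.T+t,np.full(4,.085)]
        p=cv2.projectPoints(q,c["rvec"],c["tvec"],K,None)[0][:,0]
        cv2.polylines(im,[np.int32(p*3+1)],True,(0,255,255),1)
    cv2.imwrite(f"pics/{n}1.png",im[500:930,570:1350] if n=="top" else im[540:1110,600:1230])
E
```

```text
[[234.1 268.1]
 [291.1 263.7]
 [348.6 260.5]
 [401.2 260.3]]
[[ 0.5355  0.1955  0.085 ]
 [ 0.5433  0.0792  0.085 ]
 [ 0.5484 -0.0383  0.085 ]
 [ 0.5476 -0.1455  0.085 ]]
0.03632521314616605 [0.57969391 0.02402282] [[0.0019, -0.0004], [-0.0017, 0.001], [-0.0026, 0.0035], [0.0023, -0.0042]] [[0.5375, 0.1951], [0.5416, 0.0802], [0.5458, -0.0347], [0.55, -0.1497]]
matchbox local [[-0.07910425  0.09306707]]
```

View pics/top1.png

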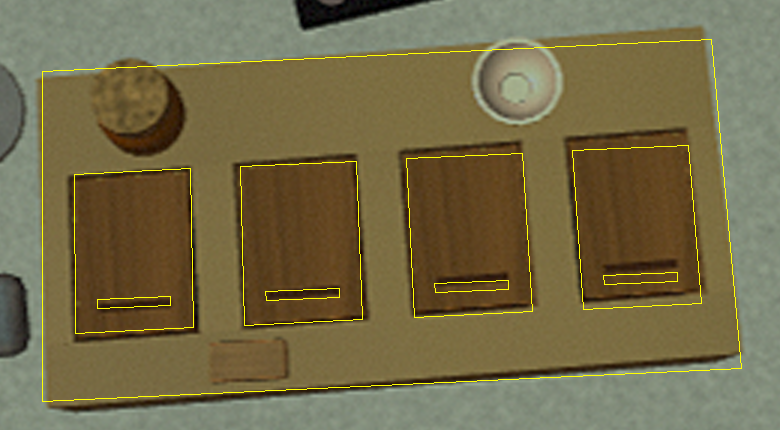

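View pics/side1.png

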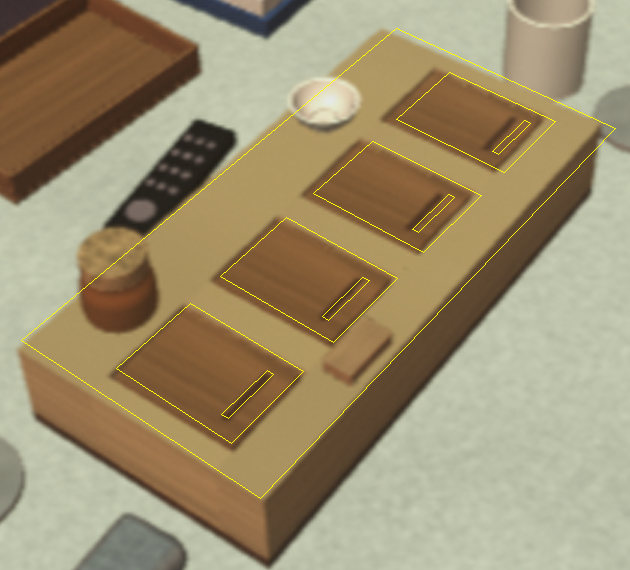

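In the overlays, the fitted yaw is a little too small. The strips in the top crop are at about (134,302), (303,293), (473,282) and (640,267). In the side crop they are at about (247,394), (346,298), (432,211) and (508,133). I'll refit using both views.

```bash
cat > f.py <<'E'
from workcell import *
from h import *
from scipy.optimize import least_squares
ys=(.1725,.0575,-.0575,-.1725)
L=np.array([[-.036,y] for y in ys]+[[-.1,.235],[-.1,-.235]])
top=(np.array([(134,302),(303,293),(473,282),(640,267)])+[570,500]-1)/3
# top: near edge corners of top face: side-view near-left corner (261,497), near-right (600,128)
side=(np.array([(247,394),(346,298),(432,211),(508,133)])+[600,540]-1)/3
cT,cS=get_calibration("top"),get_calibration("side")
A=backproj(cT,top,.085)[:,:2];B=backproj(cS,side,.085)[:,:2]
print(A.round(4).tolist());print(B.round(4).tolist())
M=lambda p:L[:4]@np.array([[np.cos(p[2]),-np.sin(p[2])],[np.sin(p[2]),np.cos(p[2])]]).T+p[:2]
for W in([A],[B],[A,B]):
    s=least_squares(lambda p:np.concatenate([(M(p)-w).ravel() for w in W]),[.58,.02,.05]);print(s.x.round(4),np.abs(s.fun).max().round(4))
print(M(s.x).round(4).tolist())
E
python3 f.py
```

```text
[[0.5378, 0.1951], [0.5427, 0.08], [0.5489, -0.0357], [0.5579, -0.1495]]
[[0.5381, 0.1956], [0.542, 0.0799], [0.5484, -0.0362], [0.5555, -0.152]]
[0.5827 0.0246 0.0577] 0.0012
[0.582  0.0236 0.0505] 0.0016
[0.5823 0.0241 0.0541] 0.0021
[[0.5371, 0.1944], [0.5433, 0.0796], [0.5495, -0.0353], [0.5557, -0.1501]]
```

The rows are not in the units I measure in: shifts go in shares of 100 cm and turns go in shares of pi rad. I convert before sending: 34.7 cm / 100 = 0.347, 32 cm / 100 = 0.32, -0.388 rad / 3.1416 = -0.1235.

Call:
servo_tool --pt "0.08 0.087 0 -0.0318" --pt "0.16 0.173 0 -0.0637" --pt "0.24 0.26 0 -0.0955" --pt "0.32 0.347 0 -0.1235" --pt "0.32 0.347 0 -0.1235" --pt "0.32 0.347 0 -0.1235" --pt "0.32 0.347 0 -0.1235" --pt "0.32 0.347 0 -0.1235" --pt "0.32 0.347 0 -0.1235" --pt "0.32 0.347 0 -0.1235" --pt "0.32 0.347 0 -0.1235" --pt "0.32 0.347 0 -0.1235" --pt "0.32 0.347 0 -0.1235" --pt "0.32 0.347 -0.04 -0.1235" --pt "0.32 0.347 -0.08 -0.1235" --pt "0.32 0.347 -0.11 -0.1235" --pt "0.32 0.347 -0.13 -0.1235" --pt "0.32 0.347 -0.13 -0.1235" --pt "0.32 0.347 -0.13 -0.1235" --pt "0.32 0.347 -0.13 -0.1235" --claw 1 --force 20

```text
time: 1.77
ee_pos: [0.5555, -0.151, 0.1032]
tcp_rot: [180.0, -0.1, 3.0]
wrist_force: [-0.6, 0.5, -0.2]
opening: -0.0002
grasp_force: 0.0
```

Converted, -1.5 cm / 100 = -0.015, -1.4 cm / 100 = -0.014.

Call:
servo_tool --pt "0 0 -0.004 0" --pt "0 0 -0.008 0" --pt "0 0 -0.012 0" --pt "0 0 -0.014 0" --pt "0 0 -0.015 0" --pt "0 0 -0.015 0" --pt "0 0 -0.015 0"

```text
time: 2.35
ee_pos: [0.5551, -0.1501, 0.0863]
tcp_rot: [-180.0, 0.0, 3.1]
wrist_force: [0.4, -0.2, 0.2]
opening: 0.0002
grasp_force: 0.0
```

Run:
```python
from workcell import *
import cv2
o=get_obs();print(o["time"],o["ee_pos"],o["wrist_force"])
im=cv2.resize(camera("side")[170:370,190:420,::-1],None,fx=2.9,fy=2.9,interpolation=cv2.INTER_CUBIC);cv2.imwrite("pics/s2.png",im)
```

```text
2.35 [ 0.55514971 -0.15013297  0.08628744] [ 0.38357578 -0.24818193  0.16615647]
```

View pics/s2.png

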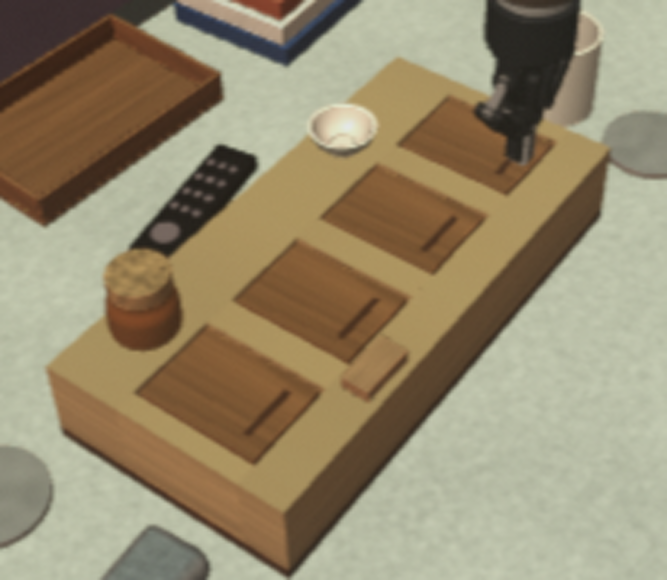

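The tips sit on lid d's strip at (517,155) in the crop. Now I'll press gently.

Converted, -0.3 cm / 100 = -0.003, -0.24 cm / 100 = -0.0024.

Call:
servo_tool --pt "0 0 -0.0008 0" --pt "0 0 -0.0016 0" --pt "0 0 -0.0024 0" --pt "0 0 -0.003 0" --pt "0 0 -0.003 0"

```text
time: 2.82
ee_pos: [0.5552, -0.1502, 0.0838]
tcp_rot: [180.0, -0.0, 3.1]
wrist_force: [-1.2, 0.3, 3.7]
opening: -0.0001
grasp_force: 2.0
```

Converted, -0.1 cm / 100 = -0.001, -0.05 cm / 100 = -0.0005.

Call:
servo_tool --pt "0 0 -0.0005 0" --pt "0 0 -0.001 0" --pt "0 0 -0.001 0"

```text
time: 3.07
ee_pos: [0.5553, -0.1502, 0.0837]
tcp_rot: [180.0, -0.1, 3.1]
wrist_force: [-4.6, 0.8, 11.1]
opening: -0.0001
grasp_force: 5.5
```

Lid d is hard (11 N with no travel), so I'll lift and go to lid c.

Converted, 11.5 cm / 100 = 0.115, 1.5 cm / 100 = 0.015.

Call:
servo_tool --pt "0 0 0.015 0" --pt "0 0 0.02 0" --pt "-0.002 0.038 0.02 0" --pt "-0.004 0.076 0.02 0" --pt "-0.006 0.115 0.02 0" --pt "-0.006 0.115 0.02 0" --pt "-0.006 0.115 0.02 0" --pt "-0.006 0.115 0.012 0" --pt "-0.006 0.115 0.006 0" --pt "-0.006 0.115 0.004 0" --pt "-0.006 0.115 0.003 0" --pt "-0.006 0.115 0.002 0" --pt "-0.006 0.115 0.001 0" --pt "-0.006 0.115 0.0005 0" --pt "-0.006 0.115 0.0005 0"

```text
time: 4.32
ee_pos: [0.5489, -0.036, 0.0838]
tcp_rot: [179.9, -0.0, 3.0]
wrist_force: [-5.5, -2.8, 7.5]
opening: 0.0001
grasp_force: 4.1
```

Lid c is also hard at the same height. On to lid b.

Converted, 11.5 cm / 100 = 0.115, 7.6 cm / 100 = 0.076.

Call:
servo_tool --pt "0 0 0 0" --pt "0 0 0.015 0" --pt "0 0 0.02 0" --pt "-0.002 0.038 0.02 0" --pt "-0.004 0.076 0.02 0" --pt "-0.006 0.115 0.02 0" --pt "-0.006 0.115 0.02 0" --pt "-0.006 0.115 0.02 0" --pt "-0.006 0.115 0.012 0" --pt "-0.006 0.115 0.006 0" --pt "-0.006 0.115 0.0035 0" --pt "-0.006 0.115 0.0025 0" --pt "-0.006 0.115 0.0015 0" --pt "-0.006 0.115 0.0005 0" --pt "-0.006 0.115 0 0" --pt "-0.006 0.115 0 0"

```text
time: 5.65
ee_pos: [0.5455, 0.055, 0.0829]
tcp_rot: [-178.9, 0.0, 5.3]
wrist_force: [-0.1, -1.5, 1.6]
opening: -0.0003
grasp_force: 0.8
```

Run:
```python
from workcell import *
import cv2
o=get_obs();print({k:np.round(v,3) if (np:=__import__("numpy")) else 0 for k,v in o.items()})
im=cv2.resize(camera("side")[170:370,190:420,::-1],None,fx=2.9,fy=2.9,interpolation=cv2.INTER_CUBIC);cv2.imwrite("pics/s3.png",im)
```

```text
{'time': np.float64(5.65), 'q': array([  5.204,   4.437,  -6.908,  78.659,   1.055, 179.944]), 'qd': array([ 0.071,  0.103,  0.11 , -0.026,  0.045, -0.135]), 'joint_efforts': array([ 5.4400e-01, -5.0668e+01,  4.6059e+01, -2.8400e-01,  3.6600e-01,
       -1.0000e-02]), 'ee_pos': array([0.546, 0.055, 0.083]), 'tcp_rot': array([-1.78945e+02,  3.00000e-03,  5.26000e+00]), 'wrist_force': array([-0.101, -1.523,  1.582]), 'torque': array([-0.224,  0.097, -0.007]), 'grasp_force': np.float64(0.756), 'opening': np.float64(-0.0)}
```

View pics/s3.png

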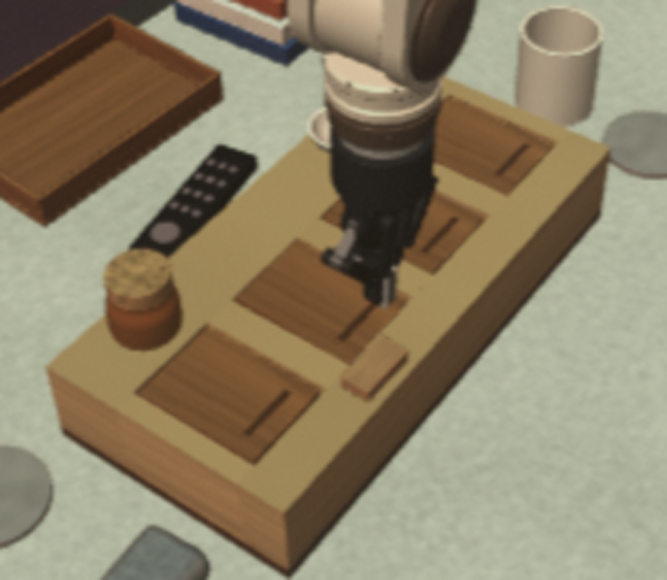

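Joint 6 has reached its limit of 180°, which is why the tool stopped short. I'll lift and turn the tool half a turn, which is symmetric for the closed fingers.

Converted, 3 cm / 100 = 0.03, 1.5 cm / 100 = 0.015, 1.56 rad / 3.1416 = 0.4966.

Call:
servo_tool --pt "0 0 0.015 0" --pt "0 0 0.03 0" --pt "0 0 0.03 0.0382" --pt "0 0 0.03 0.0764" --pt "0 0 0.03 0.1146" --pt "0 0 0.03 0.1528" --pt "0 0 0.03 0.191" --pt "0 0 0.03 0.2292" --pt "0 0 0.03 0.2674" --pt "0 0 0.03 0.3056" --pt "0 0 0.03 0.3438" --pt "0 0 0.03 0.382" --pt "0 0 0.03 0.4202" --pt "0 0 0.03 0.4584" --pt "0 0 0.03 0.4966" --pt "0 0 0.03 0.4966" --pt "0 0 0.03 0.4966"

```text
time: 7.12
ee_pos: [0.5455, 0.0553, 0.1127]
tcp_rot: [-178.9, 0.0, 94.5]
wrist_force: [0.7, 0.3, 0.0]
opening: 0.0003
grasp_force: 0.0
```

Converted, 2.4 cm / 100 = 0.024, 1.2 cm / 100 = 0.012, 1.546 rad / 3.1416 = 0.4921.

Call:
servo_tool --pt "-0.002 0.012 0 0.0382" --pt "-0.002 0.024 0 0.0764" --pt "-0.002 0.024 0 0.1146" --pt "-0.002 0.024 0 0.1528" --pt "-0.002 0.024 0 0.191" --pt "-0.002 0.024 0 0.2292" --pt "-0.002 0.024 0 0.2674" --pt "-0.002 0.024 0 0.3056" --pt "-0.002 0.024 0 0.3438" --pt "-0.002 0.024 0 0.382" --pt "-0.002 0.024 0 0.4202" --pt "-0.002 0.024 0 0.4584" --pt "-0.002 0.024 0 0.4921" --pt "-0.002 0.024 0 0.4921" --pt "-0.002 0.024 0 0.4921"

```text
time: 8.37
ee_pos: [0.5434, 0.0792, 0.1128]
tcp_rot: [-178.9, 0.0, -177.1]
wrist_force: [0.4, 0.1, 0.3]
opening: 0.0005
grasp_force: 0.0
```

Converted, -2.95 cm / 100 = -0.0295, -2.9 cm / 100 = -0.029.

Call:
servo_tool --pt "0 0 -0.01 0" --pt "0 0 -0.02 0" --pt "0 0 -0.025 0" --pt "0 0 -0.026 0" --pt "0 0 -0.027 0" --pt "0 0 -0.028 0" --pt "0 0 -0.029 0" --pt "0 0 -0.0295 0" --pt "0 0 -0.0295 0"

```text
time: 9.12
ee_pos: [0.5435, 0.0791, 0.0834]
tcp_rot: [-178.9, 0.0, -176.8]
wrist_force: [-0.2, -0.2, -0.5]
opening: -0.0002
grasp_force: 0.0
```

Call:
servo_tool --pt "0 0 -0.0005 0" --pt "0 0 -0.001 0" --pt "0 0 -0.0015 0" --pt "0 0 -0.002 0" --pt "0 0 -0.002 0"

```text
time: 9.53
ee_pos: [0.5435, 0.0791, 0.0814]
tcp_rot: [-178.9, 0.0, -176.8]
wrist_force: [0.0, 0.2, 2.6]
opening: 0.0002
grasp_force: 1.1
```

Call:
servo_tool --pt "0 0 -0.0005 0" --pt "0 0 -0.001 0" --pt "0 0 -0.0015 0" --pt "0 0 -0.002 0" --pt "0 0 -0.002 0"

```text
time: 9.95
ee_pos: [0.5435, 0.0791, 0.0792]
tcp_rot: [-178.9, 0.0, -176.8]
wrist_force: [0.5, -0.8, 1.5]
opening: 0.0001
grasp_force: 0.9
```

Lid b gives, with 1.5 N over a smooth 4 mm. I'll push it on down.

Call:
servo_tool --pt "0 0 -0.002 0" --pt "0 0 -0.004 0" --pt "0 0 -0.006 0" --pt "0 0 -0.008 0" --pt "0 0 -0.01 0" --pt "0 0 -0.012 0" --pt "0 0 -0.014 0" --pt "0 0 -0.016 0" --pt "0 0 -0.018 0" --pt "0 0 -0.019 0" --pt "0 0 -0.019 0"

```text
time: 10.87
ee_pos: [0.5431, 0.0791, 0.0598]
tcp_rot: [-178.9, -0.0, -176.8]
wrist_force: [0.5, 1.1, 0.6]
opening: -0.0001
grasp_force: 0.2
```

Run:
```python
from workcell import *
import cv2
im=cv2.resize(camera("side")[220:340,240:380,::-1],None,fx=5,fy=5,interpolation=cv2.INTER_CUBIC);cv2.imwrite("pics/s4.png",im)
```

```text
(no output)
```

View pics/s4.png

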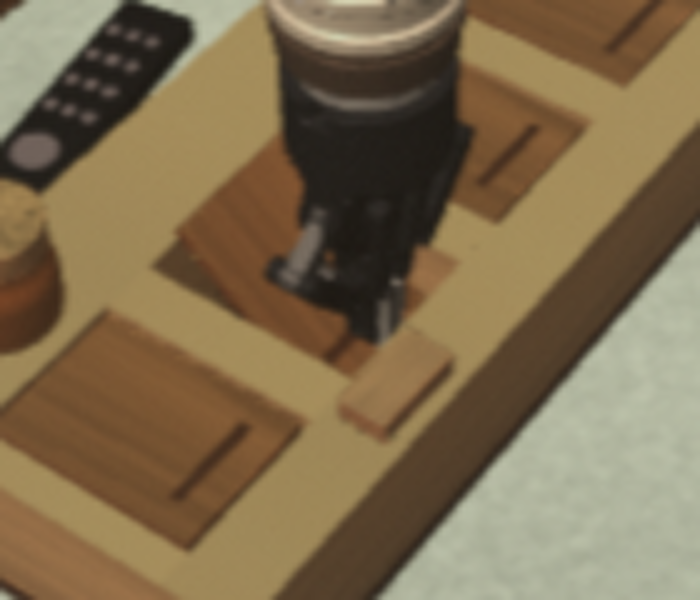

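The lid is tilting, and its far-left corner is at crop (180,233), which is pixel (276,266.5). I'll estimate the angle from that.

```bash
cat > ang.py <<'E'
from workcell import *
from h import *
def table(u,v,yl=.0975):
    c=get_calibration("side");K=np.array([[c["fx"],0,c["cx"]],[0,c["fy"],c["cy"]],[0,0,1]])
    a=.0541
    for th in np.arange(.4,.95,.05):
        s,k=np.sin(th),np.cos(th);x=.055*k-.004*s;z=.081+.055*s+.004*k
        q=np.array([[.5823+x*np.cos(a)-yl*np.sin(a),.0241+x*np.sin(a)+yl*np.cos(a),z]])
        p=cv2.projectPoints(q,c["rvec"],c["tvec"],K,None)[0][0,0]
        print(round(th,2),p.round(1),np.hypot(*(p-[u,v])).round(2))
E
python3 -c "
from ang import *
table(276,266.5)"
```

```text
0.4 [274.  266.6] 1.97
0.45 [274.4 266.1] 1.64
0.5 [274.8 265.7] 1.43
0.55 [275.3 265.3] 1.41
0.6 [275.8 264.9] 1.59
0.65 [276.3 264.6] 1.93
0.7 [276.9 264.3] 2.36
0.75 [277.6 264.1] 2.85
0.8 [278.2 263.9] 3.39
0.85 [278.9 263.8] 3.96
0.9 [279.7 263.7] 4.58
```

Converted, -0.5 cm / 100 = -0.005, -0.4 cm / 100 = -0.004.

Call:
servo_tool --pt "0.002 0 0 0" --pt "0.004 0 -0.001 0" --pt "0.004 0 -0.002 0" --pt "0.004 0 -0.003 0" --pt "0.004 0 -0.004 0" --pt "0.004 0 -0.005 0" --pt "0.004 0 -0.005 0"

```text
time: 11.5
ee_pos: [0.5476, 0.0792, 0.0556]
tcp_rot: [-178.9, 0.1, -176.8]
wrist_force: [-2.2, 0.2, 3.8]
opening: 0.0004
grasp_force: 1.7
```

Run:
```python
from workcell import *
import cv2
im=cv2.resize(camera("side")[220:340,240:380,::-1],None,fx=5,fy=5,interpolation=cv2.INTER_CUBIC);cv2.imwrite("pics/s5.png",im)
```

```text
(no output)
```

View pics/s5.png

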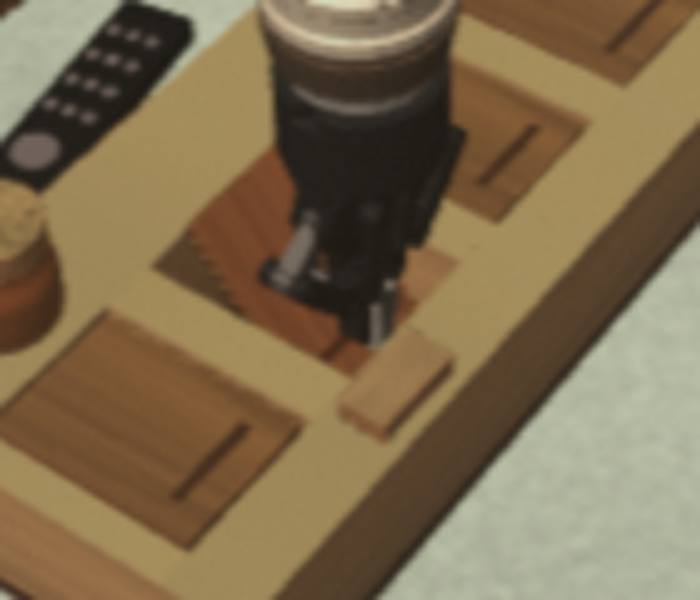

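The corner has moved to crop (192,224), pixel (278.3,264.7), which puts the lid at roughly 0.77 rad. A bit more to go, watching the force.

Converted, -0.35 cm / 100 = -0.0035, -0.3 cm / 100 = -0.003.

Call:
servo_tool --pt "0 0 -0.001 0" --pt "0 0 -0.002 0" --pt "0 0 -0.003 0" --pt "0 0 -0.0035 0" --pt "0 0 -0.0035 0"

```text
time: 11.97
ee_pos: [0.5479, 0.0792, 0.0551]
tcp_rot: [-178.9, 0.2, -176.8]
wrist_force: [-10.3, -1.8, 27.2]
opening: 0.0002
grasp_force: 12.6
```

The force rose sharply to 27 N, so it's at the stop. Backing off straight up.

Call:
servo_tool --pt "-0.001 0 0.005 0" --pt "-0.003 0 0.015 0" --pt "-0.004 0 0.03 0" --pt "-0.004 0 0.06 0" --pt "-0.004 0 0.09 0" --pt "-0.02 0 0.12 0" --pt "-0.06 0 0.14 0" --pt "-0.1 0 0.14 0" --pt "-0.14 0 0.14 0" --pt "-0.18 0 0.14 0" --pt "-0.22 0 0.14 0" --pt "-0.22 0 0.14 0" --pt "-0.22 0 0.14 0" --pt "-0.22 0 0.14 0"

```text
time: 13.13
ee_pos: [0.3277, 0.0793, 0.1922]
tcp_rot: [-178.9, 0.1, -176.7]
wrist_force: [0.9, 0.2, 0.8]
opening: 0.0002
grasp_force: 0.0
```

Run:
```python
from workcell import *
import cv2
im=cv2.resize(camera("side")[180:360,200:410,::-1],None,fx=3.3,fy=3.3,interpolation=cv2.INTER_CUBIC);cv2.imwrite("pics/s6.png",im)
from ang import table
table(0,0);print();table(0,0,.0175)
```

```text
0.4 [274.  266.6] 382.33
0.45 [274.4 266.1] 382.26
0.5 [274.8 265.7] 382.25
0.55 [275.3 265.3] 382.31
0.6 [275.8 264.9] 382.42
0.65 [276.3 264.6] 382.6
0.7 [276.9 264.3] 382.84
0.75 [277.6 264.1] 383.14
0.8 [278.2 263.9] 383.5
0.85 [278.9 263.8] 383.92
0.9 [279.7 263.7] 384.4

0.4 [295.7 246.8] 385.19
0.45 [296.1 246.3] 385.17
0.5 [296.6 245.8] 385.22
0.55 [297.1 245.4] 385.32
0.6 [297.6 245. ] 385.48
0.65 [298.2 244.7] 385.7
0.7 [298.8 244.4] 385.98
0.75 [299.4 244.1] 386.32
0.8 [300.1 243.9] 386.72
0.85 [300.8 243.8] 387.18
0.9 [301.6 243.6] 387.69
```

View pics/s6.png

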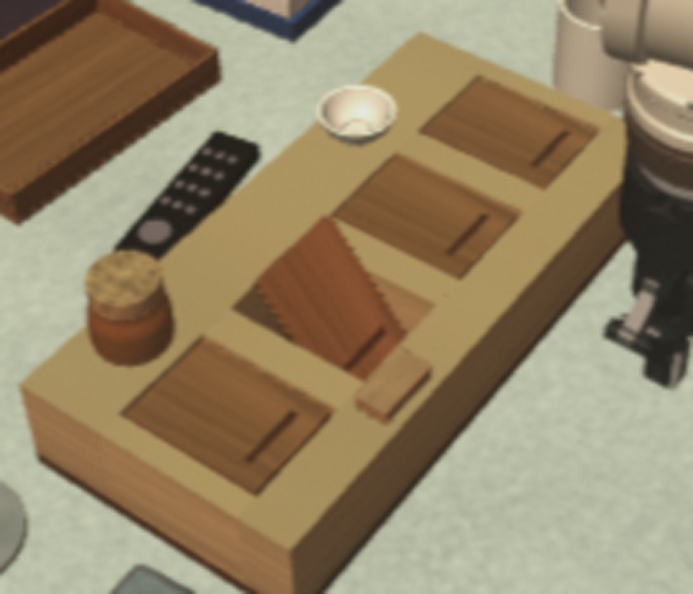

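Lid b stands open, with its far corners at crop (258,285) and (329,217). Lids a, c and d are shut, and nothing else has moved. To pin down the angle, I'll warp the shut lid's texture to each candidate angle and correlate it with new pictures.

Run:
```python
from workcell import *
from h import *
a=.0541;tot={}
for n in("side","top"):
    c=get_calibration(n);K=np.array([[c["fx"],0,c["cx"]],[0,c["fy"],c["cy"]],[0,0,1]])
    new=cv2.cvtColor(camera(n),cv2.COLOR_RGB2GRAY).astype(np.float32);old=cv2.imread(f"pics/{n}0.png",0).astype(np.float32)
    def quad(th,dx,dy,S=300):
        s,k=np.sin(th),np.cos(th);q=[]
        for r,y in((-.065,.1),(-.065,.015),(.042,.015),(.042,.1)):   # r>0 near side; includes rim beyond far edge
            x=-r*k-.004*s+dx;z=.081-r*s+.004*k;yy=y+dy
            q.append((.5823+x*np.cos(a)-yy*np.sin(a),.0241+x*np.sin(a)+yy*np.cos(a),z))
        return np.float32(cv2.projectPoints(np.array(q),c["rvec"],c["tvec"],K,None)[0][:,0])
    D=np.float32([(0,0),(170,0),(170,214),(0,214)])
    pat=lambda im,q:cv2.warpPerspective(im,cv2.getPerspectiveTransform(q,D),(170,214))
    for th in np.arange(.6,.96,.03):
        best=(-1,)
        for dx in(-.002,0,.002):
          for dy in(-.002,0,.002):
            A=pat(old,quad(0,dx,dy))[24:];B=pat(new,quad(th,dx,dy))[24:]
            A,B=[m[:,12:158] for m in(A,B)]
            best=max(best,(np.corrcoef(A.ravel(),B.ravel())[0,1],dx,dy))
        print(n,round(th,2),np.round(best,3))
```

```text
side 0.6 [ 0.618  0.    -0.002]
side 0.63 [ 0.62   0.    -0.002]
side 0.66 [ 0.624  0.    -0.002]
side 0.69 [ 0.629  0.    -0.002]
side 0.72 [ 0.634  0.    -0.002]
side 0.75 [ 0.639  0.    -0.002]
side 0.78 [ 0.642  0.    -0.002]
side 0.81 [ 0.641  0.    -0.002]
side 0.84 [ 0.635  0.    -0.002]
side 0.87 [ 0.622  0.    -0.002]
side 0.9 [ 0.603  0.    -0.002]
side 0.93 [ 0.577  0.    -0.002]
top 0.6 [ 0.183  0.002 -0.002]
top 0.63 [ 0.229  0.002 -0.002]
top 0.66 [ 0.292  0.002 -0.002]
top 0.69 [ 0.374  0.002 -0.002]
top 0.72 [ 0.48   0.002 -0.002]
top 0.75 [ 0.605  0.002 -0.002]
top 0.78 [ 0.716  0.002 -0.002]
top 0.81 [ 0.793  0.002 -0.002]
top 0.84 [0.858 0.002 0.   ]
top 0.87 [ 0.917  0.    -0.002]
top 0.9 [ 0.931  0.    -0.002]
top 0.93 [ 0.926 -0.002  0.   ]
```

The top view matches best at about 0.9 rad, with correlation 0.93. The side view's peak is flatter and sits near 0.8. The top value also agrees with the hard stop I felt, so I'll hand in.

```bash
python3 -c "
from workcell import *
print(job_done())"
```

```text
the job is handed in; nothing more can be done
None
```

Lid b (second from the left) was the free one and is handed in standing open at its stop (about 0.9 rad by the top camera and the hard stop, nearer 0.8 by the side camera). c and d felt hard, a was left unpressed once b gave, those three look shut, and nothing else looked moved, but the push met the stop at 27 N, firmer than I meant.

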